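# Draw the gateway cage's bolt with the hooked rod

## Task

Take the hooked rod from its rest, reach it in through the open front of the barred cage, hook behind the upright tab of the slide bolt and draw the bolt towards you all the way to its stop, so that the gateway can be serviced. Snug it against the stop with a steady pull of about 15 newtons for half a second, never pulling with more than 22, and never touch the bolt with the gripper itself. Then lay the rod back in its rest as it lay before, let go, and leave the other things on the counter where they are.

Things in the scene. Friction and masses are not known exactly. Their poses are not given: they have to be found in the camera images.
- rod_grip (a point): Centre of the hooked rod's wooden handle, the place to grasp: 90 mm long (x, towards the hook), 24 wide (y), 24 high (z). From its front a steel bar 8 mm thick runs along the centre line to x = 170 mm, then bends straight down, ending 34 mm below the centre line. Mass 0.12 to 0.2 kg, balance point about 15 mm ahead of here. At the start here is 50 mm above the counter.
- rod_hook (a point): Lower tip of the rod's down-turned end (upright, 8 mm thick), 170 mm ahead of the handle's centre and 34 mm below the centre line. Same axes as rod_grip.
- seat (a point): Where the handle's centre lies in the rest, 50 mm above the counter; x towards the hook. The rest is a fixed black strip 8 mm high, 60 wide, with two uprights: one 32 mm behind here, 16 long, holds the handle between lugs 36 mm apart, 8 mm higher than its underside; one 100 mm ahead holds the bar in a notch 18 wide, 12 deep. Beside the handle's middle all is free down to the strip.
- cage: Fixed barred cage over a white gateway box and its slide bolt. Origin on the counter below the tab's place at joint 0; x points inwards from the open front, z up. Front opening at x = -90 mm: 172 wide, free up to 129 mm high; roof of bars 36 mm apart, top 137 mm. Bolt guides and keeper are up to 26 mm high, the keeper from x = 38, the gateway box from x = 51 mm, 55 high.
- tab (a point): Centre line of the bolt's upright flat tab, 42 mm above the counter; same axes as the cage. The tab is 8 mm thick (x), 32 wide (y) and rises to 54 mm above the counter. Behind it (+x) is free space for the hook above 26 mm, at least 34 mm long.
- bolt (a joint): How far the bolt is drawn, m: 0 fully shot, 0.040 at its hard stop; starts at 0 to 0.008. It slides along the cage's -x, towards the open front, against a friction of about 5.5 N and a little more with speed, and stays where it is left.
- sensor_a: White sensor box 50 x 50 x 22 mm lying on the counter; bystander. Origin under its centre.
- sensor_b: Second white sensor box 50 x 50 x 22 mm on the counter; bystander. Origin under its centre.
- driver: Screwdriver with yellow handle, 150 mm long, lying; bystander.
- bracket: Small white mounting bracket, 70 x 20 x 18 mm; bystander. Origin under its centre.
Things that resemble listed ones, but are neither listed nor needed, are in the scene too. Of the things shaped like the part that bears seat, the black one is meant.

How it is judged:
On the way, in this order (a step that is already met when the one before it is completed fails the run):
1. the rod is lifted from its rest (height (world z) of rod_grip above 0.075 m), for 0.1 s.
2. the rod pulls the bolt against its stop with 10 N or more (value of joint bolt above 0.038 m and contact force between rod and bolt above 10 N), for 0.3 s.
At the end, for the whole second after the job is handed in: The bolt is drawn at least 37 of its 40 mm; the rod lies at rest in its rest, hook down and pointing as before, its handle's centre within 15 mm of the seat and 45 to 55 mm above the counter (value of joint bolt above 0.037 m and horizontal distance between rod_grip and seat below 0.015 m and height (world z) of rod_grip between 0.045 and 0.055 m and x of rod_hook in the frame of seat above 0.15 m and z of rod_hook in the frame of seat below -0.028 m and linear speed of rod below 0.01 m/s); the robot touches nothing.
It fails at once if the rod loads the bolt with more than 22 N (contact force between rod and bolt above 22 N).
It fails at once if the gripper or arm touches the bolt (contact force between any of the fingers, the arm and bolt above 0.2 N).
It fails at once if another thing on the counter is moved by more than 30 mm (distance of any of sensor_a, sensor_b, driver, bracket from where it was at the start of the episode above 0.03 m).
It also fails if it takes over 69 s, if anything falls off the work surface, if the arm or the gripper's body presses on something with over 40 N, if the wrist force passes 120 N, or if a joint passes its speed limit or range.

## Robot

A 6-joint arm with a two-finger parallel gripper is mounted at the origin on the work surface. World frame = base frame: x ahead of the robot, y to its left, z up, the work surface at z = 0. Lengths are in m, angles in rad, forces in N, time in s.
With the tool pointing down it reaches from about 0.35 to 0.8 m from the base axis. Payload 7.3 kg.
Tool frame: the origin (TCP) lies midway between the tips of the shut fingers; the grasp point (between the pads) lies ctrl.grip_point_offset behind it (ctrl.grip_point_offset is the distance from the TCP to the grasp point, in m); z points along the fingers, y is the line along which they close (so a half turn about z gives the same grasp; the last joint's range is limited). The gripper opens to 85 mm and grips with 20 to 120 N. Pads are 22 mm wide; open, the fingers measure 114 mm over their backs; the gripper's body (76 mm by 85 mm) begins 54 mm behind the grasp point. The pads swing forward as they close: fully open they stand 13 mm farther back than shut.
Start: joints at [-1.336, 0.342, 1.524, -0, 1.275, -0.146], TCP at [0.195, -0.487, 0.231] pointing down, gripper open.
Joint ranges: [-2.53, 2.53], [-0.77, 2.02], [0.04, 2.7], [-1, 4.14], [0.28, 2.66], [-3.11, 3.11]. Speed limits (rad/s): [2.57, 2.57, 3.14, 3.14, 3.14, 3.14].

## Interface

Orientations are given as a unit quaternion [x, y, z, w].
In Python, from bench import status, optics, ctrl, models gives the robot as it stands.
- The arm moves only by the tool send_rows, never from a script. Its arguments are lists of equal length, an entry for each row: "travel": the shift along the tool's x, y, z in mm, a list of three; "rotation": the turn, a rotation vector about the tool's x, y, z in degrees, a list of three; "hand": the opening, from 0 (shut) to 1 (fully open). A call has 1 to 5 rows; each row is the pose to reach, as a shift and turn from the pose commanded when the call began, along the tool's axes at that moment; what a row does not reach only later rows make up. A row lasts 1/12 s, in which the tool goes at most 41.7 mm and 7.16 degrees, less where a joint would pass 70% of its speed; a pose out of reach is approached as far as the arm can. A call with a gripper value outside its range is refused whole. The fingers move at their own pace and stop on an object; "grip_force" is the grip in N (left out, the last holds). Time passes only in rows, so rows that repeat a pose let the fingers close. It gives the time, the measured TCP pose, the force, the opening and the grip force at its end, in the units of the state.
- status.read_state(): the state, without advancing time (a new reading comes with each control period).
- optics.camera(name): name is "scene" or "top" or "wrist"; returns a dict with "img" (480x640x3 uint8, red, green, blue), "intrinsics" (3x3 intrinsics, pixels), "position" and "rotation" of the camera in the world. Camera axes: x right, y down, z forward; pixel columns grow to the right and rows downward; lengths in m; the calibration is good to about 2 mm. A picture is of the moment at which its call begins. There is no depth.
- ctrl.hand_in(): hands the job in; it is judged then, once.
Trained networks look in a picture, given as the dict that the camera call returned (one of the last four; its "shot" number tells which), for a name from the list of things; names that differ only in an ending like _2 or _b are one class to them, and where a whole thing is asked for, a point or a joint stands for the part that bears it (a point fixed in the world has none). Each returns a list of dicts, best first, with "score" (0 to 1); they miss things now and then, are a little off and sometimes report something else, mostly with a low value. They report only what shows in the picture. A call takes as long as a camera call. They do not tell look-alikes from the thing itself.
- models.spot_in(picture, thing): "point" ([x, y, z] in m, in world coordinates, good to about 4 mm: the middle of the surface that is visible of it).
- models.tip_of(picture, thing): "point" ([x, y, z] in m, in world coordinates, good to about 4 mm: a listed point, or the origin of a listed thing).
The state is a dict: "time": time; "joint_positions": joint angles; "joint_vel": joint speeds; "tau": joint torques, N m; "tool_pos": TCP position; "ee_rot": TCP orientation; "force": force on the tool from outside, world axes, zero at the start; "wrist_torque": the same for the moment, N m; "opening": opening from 0.0 (shut) to 1.0 (fully open); "grasp_force": force on a finger pad.
Only numpy, scipy, OpenCV 4.12 (cv2) and the standard library are available. Lean on these libraries where they do the work, as an engineer would, in place of code of your own. Each camera call takes 0.05 s, during which the arm holds its last target. There are 200 camera calls.

## Working session

There is one attempt and no reset: what is moved stays moved. The work goes in short steps, Python scripts to look and compute and a tool call to move; the robot and the scene stay as the last step left them, time stands still between calls to the robot, and variables do not carry over. Pictures are saved under pics/ and viewed, at most 10 in all, crops included, and the job is handed in when it is done.

Besides the shell and the picture viewer there is one more tool, called after "Request:" as name(argument=value, ...) on one line, values as JSON. send_rows: Moves the arm, as the interface text tells. Its arguments: {"type":"object","properties":{"travel":{"type":"array"},"rotation":{"type":"array"},"hand":{"type":"array"},"grip_force":{"type":"number"}},"required":["travel","rotation","hand"]}

```bash
ls; mkdir -p pics
cat > h.py <<'E'
import numpy as np, cv2
from scipy.spatial.transform import Rotation as R
from bench import status, optics, ctrl, models
def save(p,name,crop=None,scale=1):
    im=p["img"][:,:,::-1]
    if crop: x0,y0,x1,y1=crop; im=im[y0:y1,x0:x1]
    if scale!=1: im=cv2.resize(im,None,fx=scale,fy=scale,interpolation=cv2.INTER_CUBIC)
    cv2.imwrite("pics/"+name,im)
def rot(p):
    r=np.array(p["rotation"]); return r if r.shape==(3,3) else R.from_quat(r).as_matrix()
def px(p,X):
    c=rot(p).T@(np.array(X)-p["position"]); u=np.array(p["intrinsics"])@c; return u[:2]/u[2]
def ray(p,u,v,z):
    d=rot(p)@np.linalg.inv(np.array(p["intrinsics"]))@[u,v,1]; o=np.array(p["position"]); return o+d*(z-o[2])/d[2]
def tool(X):
    s=status.read_state(); return R.from_quat(s["ee_rot"]).as_matrix().T@(np.array(X)-s["tool_pos"])*1000
E
python3 - <<'E'
from h import *
s=status.read_state(); print(s["tool_pos"],s["ee_rot"],s["opening"],ctrl.grip_point_offset)
ps=[]
for n in ["top","scene"]:
    p=optics.camera(n); ps.append(p); save(p,n+"0.png"); print(n,np.round(p["position"],3))
    for t in ["rod_grip","rod_hook","seat","cage","tab","sensor_a","driver","bracket"]:
        print(t,[(round(d["score"],2),np.round(d["point"],3).tolist(),px(p,d["point"]).astype(int).tolist()) for d in models.tip_of(p,t)])
E
```

```text
pics
[ 0.19504648 -0.48698488  0.2306367 ] [ 9.81928807e-01  1.89249127e-01 -3.41106613e-05 -7.64991523e-04] 1.004844228730458 0.0187
top [0.249 0.106 0.996]
rod_grip [(0.66, [0.459, 0.316, 0.048], [205, 245])]
rod_hook [(0.69, [0.623, 0.306, 0.015], [213, 172])]
seat [(0.74, [0.33, 0.485, 0.051], [117, 314]), (0.73, [0.196, 0.252, 0.051], [239, 380]), (0.68, [0.449, 0.323, 0.051], [201, 250])]
cage [(0.95, [0.691, -0.029, 0.001], [368, 138])]
tab [(0.71, [0.683, -0.029, 0.045], [370, 133])]
sensor_a [(0.78, [0.456, -0.137, -0.002], [427, 241]), (0.6, [0.491, 0.136, -0.002], [296, 231])]
driver [(0.59, [0.408, -0.0, 0.004], [364, 266]), (0.22, [0.688, -0.028, -0.0], [368, 140])]
bracket [(0.68, [0.394, 0.146, -0.002], [293, 276])]
scene [1.295 0.413 0.871]
rod_grip [(0.76, [0.456, 0.324, 0.05], [411, 269])]
rod_hook [(0.76, [0.619, 0.308, 0.016], [386, 324])]
seat [(0.7, [0.331, 0.492, 0.049], [487, 255]), (0.66, [0.455, 0.322, 0.052], [411, 268]), (0.62, [0.198, 0.255, 0.049], [409, 204])]
cage [(0.74, [0.619, 0.305, 0.017], [385, 324]), (0.64, [0.413, -0.004, 0.001], [298, 239]), (0.63, [0.691, -0.029, -0.002], [241, 309])]
tab [(0.57, [0.681, -0.025, 0.043], [243, 294]), (0.15, [0.622, 0.307, 0.017], [385, 325])]
sensor_a [(0.87, [0.497, 0.138, 0.002], [335, 273]), (0.54, [0.452, -0.139, 0.004], [249, 235]), (0.22, [0.62, 0.307, 0.019], [386, 324])]
driver [(0.85, [0.412, -0.001, 0.001], [299, 240]), (0.69, [0.456, 0.321, 0.048], [410, 269])]
bracket [(0.63, [0.399, 0.15, -0.002], [352, 251])]
```

View pics/top0.png

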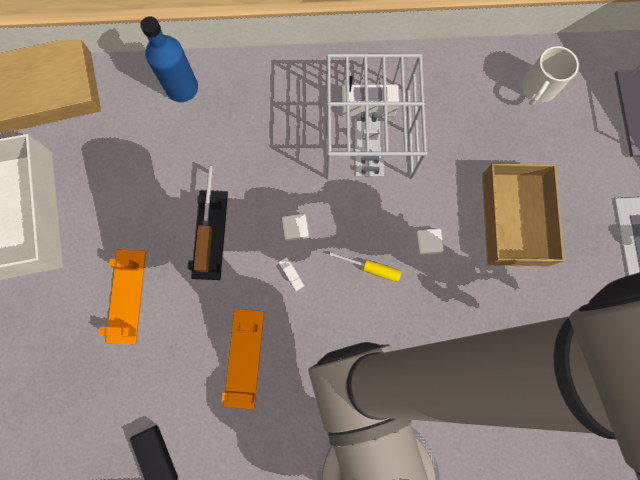

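View pics/scene0.png

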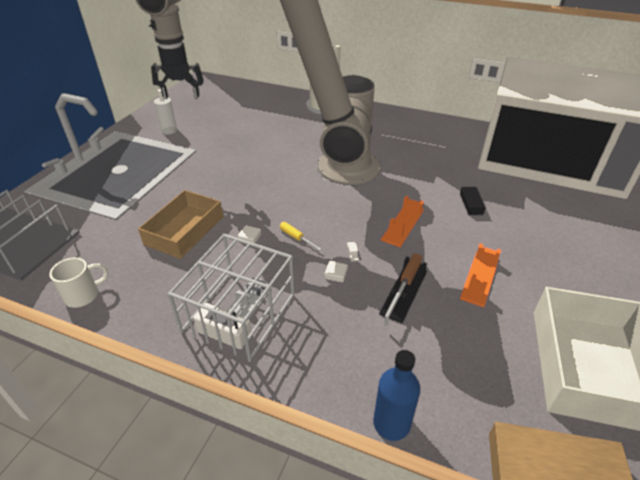

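Top view: the rod (handle about (203,248), hook end about (211,168)) lies in the black rest at (209,236). Two orange rests are at (126,297) and (243,358), both empty. The black one fits the task because it is black and holds the rod. The cage is at (376,105), with its open front facing the robot at row ~153. I'll confirm this in one crop.

Run:
```python
from h import *
p=optics.camera("top")
a=cv2.resize(p["img"][150:350,95:275],None,fx=2.2,fy=2.2,interpolation=cv2.INTER_CUBIC)
b=cv2.resize(p["img"][45:190,320:435],None,fx=3.03,fy=3.03,interpolation=cv2.INTER_CUBIC)
H=min(len(a),len(b)); print(a.shape,b.shape)
cv2.imwrite("pics/crop1.png",np.hstack([a[:H],b[:H]])[:,:,::-1])
for x,y in [(0.457,0.32),(0.691,-0.029)]: print(np.round(tool([x,y,0.13])))
```

```text
(440, 396, 3) (439, 348, 3)
[ 543. -652.  101.]
[ 631. -241.  101.]
```

View pics/crop1.png

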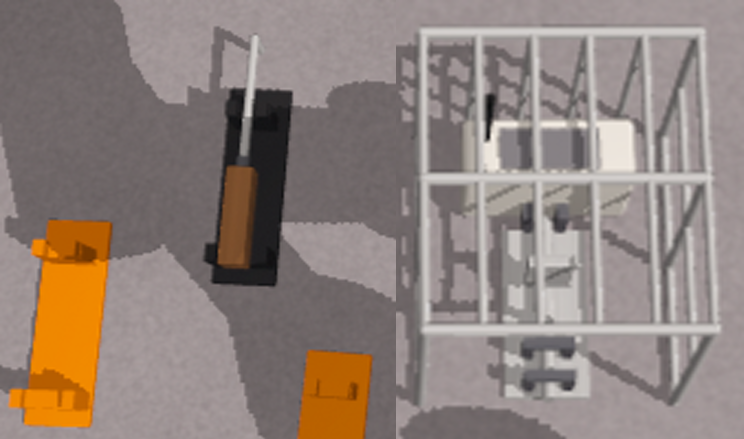

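The crop confirms it: the rod lies in the black rest (handle (237,215) in the crop), and both orange rests are empty. The bolt and its tab are seen through the roof bars at about (535,275). I'll move towards the rod now.

Request:
send_rows(travel=[[37, -19, 0], [74, -38, 0], [111, -57, 0], [148, -76, 0], [185, -95, 0]], rotation=[[0, 0, 5.3], [0, 0, 10.6], [0, 0, 15.9], [0, 0, 21.2], [0, 0, 26.3]], hand=[1, 1, 1, 1, 1])

```text
time: 1.37
tool_pos: [0.3324, -0.3289, 0.2314]
ee_rot: [0.999, -0.042, 0.0, 0.0]
force: [0.9, -0.0, 0.5]
opening: 0.997
grasp_force: 0.0
```

Request:
send_rows(travel=[[10, -40, 0], [20, -80, 0], [30, -120, 0], [40, -160, 0], [45, -200, 0]], rotation=[[0, 0, 0], [0, 0, 0], [0, 0, 0], [0, 0, 0], [0, 0, 0]], hand=[1, 1, 1, 1, 1])

```text
time: 1.78
tool_pos: [0.3928, -0.1328, 0.2315]
ee_rot: [0.999, -0.039, 0.001, 0.0]
force: [0.8, -0.3, -0.5]
opening: 1.003
grasp_force: 0.0
```

Request:
send_rows(travel=[[5, -40, 0], [10, -80, 0], [10, -120, 0], [10, -160, 0], [10, -200, 0]], rotation=[[0, 0, 0], [0, 0, 0], [0, 0, 0], [0, 0, 0], [0, 0, 0]], hand=[1, 1, 1, 1, 1])

```text
time: 2.2
tool_pos: [0.4175, 0.066, 0.2315]
ee_rot: [0.999, -0.039, 0.0, 0.0]
force: [1.4, -0.6, -0.2]
opening: 0.997
grasp_force: 0.0
```

Request:
send_rows(travel=[[5, -40, 0], [10, -80, 0], [10, -120, 0], [10, -160, 0], [10, -200, 0]], rotation=[[0, 0, 0], [0, 0, 0], [0, 0, 0], [0, 0, 0], [0, 0, 0]], hand=[1, 1, 1, 1, 1])

```text
time: 2.62
tool_pos: [0.443, 0.2648, 0.2313]
ee_rot: [0.999, -0.039, 0.0, 0.0]
force: [1.0, -0.4, -0.6]
opening: 1.003
grasp_force: 0.0
```

Request:
send_rows(travel=[[5, -25, 0], [10, -50, 0], [10, -50, 0]], rotation=[[0, 0, 0], [0, 0, 0], [0, 0, 0]], hand=[1, 1, 1])

```text
time: 2.87
tool_pos: [0.4575, 0.3156, 0.2308]
ee_rot: [0.999, -0.037, 0.0, -0.001]
force: [-1.1, -0.7, 0.5]
opening: 0.999
grasp_force: 0.0
```

Run:
```python
from h import *
p=optics.camera("wrist"); save(p,"w1.png"); s=status.read_state(); print(s["tool_pos"],R.from_quat(s["ee_rot"]).as_euler("xyz",degrees=True),p["position"])
for t in ["rod_grip","rod_hook","seat"]:
    print(t,[(round(d["score"],2),np.round(d["point"],4).tolist(),px(p,d["point"]).astype(int).tolist()) for d in models.tip_of(p,t)])
```

```text
[0.45706164 0.31350235 0.23065121] [ 1.79992601e+02  1.89730169e-02 -4.31689556e+00] [0.52199819 0.31137555 0.37385475]
rod_grip [(0.68, [0.4508, 0.3239, 0.0522], [302, 223])]
rod_hook [(0.82, [0.62, 0.3034, 0.0188], [311, 32])]
seat [(0.73, [0.4525, 0.3258, 0.0499], [300, 221])]
```

View pics/w1.png

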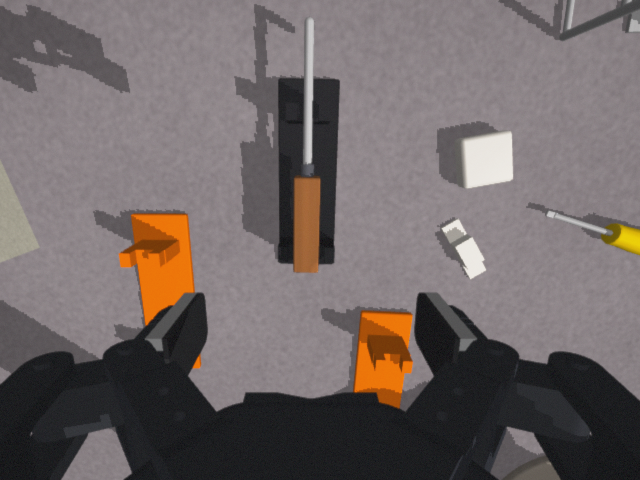

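The wrist view shows the handle's top face from (308,178) to (306,271), the bar end at (309,20), and the black rest beneath. Next I'll compute the pose from these edges.

Run:
```python
from h import *
p=optics.camera("wrist")
f=ray(p,308,178,.062);b=ray(p,306,272,.062);h=ray(p,309.5,20,.054)
print(f,b,np.linalg.norm(f-b),h); g=(f+b)/2; 
d=h-f; print("yaw",np.degrees(np.arctan2(d[1],d[0])),np.degrees(np.arctan2(*(f-b)[[1,0]])),"hook-grip",np.linalg.norm((h-g)[:2]))
g[2]=0.0313; print(g,tool(g))
```

```text
[0.49313818 0.31036455 0.062     ] [0.40499912 0.31938684 0.062     ] 0.08859963668671916 [0.61888637 0.29903198 0.054     ]
yaw -5.149646135545119 -5.844684658188737 hook-grip 0.1705552134095461
[0.44906865 0.31487569 0.0313    ] [ -8.20715449  -3.63742057 200.01556011]
```

Request:
send_rows(travel=[[-5, -6, 40], [-5, -6, 80], [-5, -6, 120], [-5, -6, 140], [-5, -6, 140]], rotation=[[0, 0, 1], [0, 0, 1], [0, 0, 1], [0, 0, 1], [0, 0, 1]], hand=[1, 1, 1, 1, 1])

```text
time: 3.53
tool_pos: [0.4499, 0.3155, 0.087]
ee_rot: [0.999, -0.049, -0.004, 0.002]
force: [0.2, -0.7, -0.3]
opening: 0.999
grasp_force: 0.0
```

Run:
```python
from h import *
p=optics.camera("wrist"); save(p,"w2.png"); s=status.read_state(); print(s["tool_pos"],s["force"])
```

```text
[0.45163065 0.31649339 0.08986169] [ 0.64190298 -0.64834025  0.33928292]
```

View pics/w2.png

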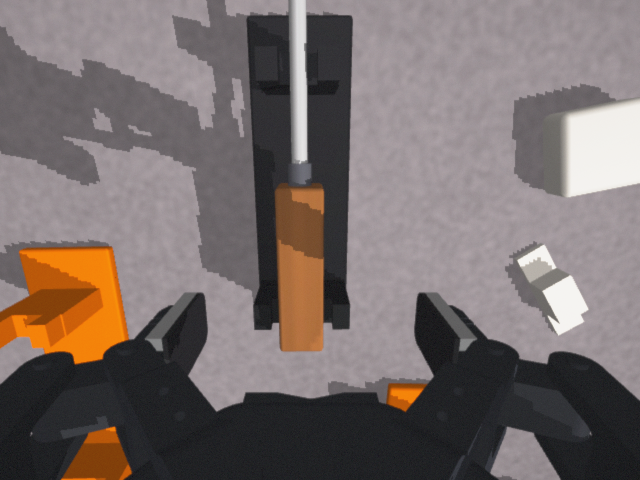

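The handle now spans (300,186) to (301,351), and the finger tips are at columns 206 and 418, so the handle sits slightly left of centre.

Run:
```python
from h import *
p=optics.camera("wrist")
f=ray(p,300,186,.062);b=ray(p,301,351,.062)
print(f,b,np.linalg.norm(f-b),np.degrees(np.arctan2(*(f-b)[[1,0]])),p["position"],rot(p)[:,2]); g=(f+b)/2; g[2]=.0303
print(g,tool(g)); s=status.read_state(); print(R.from_quat(s["ee_rot"]).as_euler("xyz",degrees=True))
print(px(p,s["tool_pos"]))
```

```text
[0.49709008 0.31760081 0.062     ] [0.40601912 0.32664619 0.062     ] 0.0915190612081345 -5.672152976600566 [0.51661176 0.3113276  0.23261308] [-0.26559807  0.02137918 -0.96384677]
[0.4515546 0.3221235 0.0303   ] [-1.91163486 -4.62270796 61.53414339]
[ 1.79985350e+02  8.65153892e-03 -5.55459715e+00]
[309.43799439 294.51017746]
```

Request:
send_rows(travel=[[-1, -5, 20], [-1, -5, 45], [-1, -5, 61], [-1, -5, 61], [-1, -5, 61]], rotation=[[0, 0, 0], [0, 0, 0], [0, 0, 0], [0, 0, 0], [0, 0, 0]], hand=[1, 1, 1, 1, 1], grip_force=60)

```text
time: 4.05
tool_pos: [0.4532, 0.3234, 0.032]
ee_rot: [0.999, -0.048, 0.001, -0.001]
force: [0.9, 0.4, 0.4]
opening: 0.998
grasp_force: 0.0
```

Request:
send_rows(travel=[[0, 0, 0], [0, 0, 0], [0, 0, 0], [0, 0, 0], [0, 0, 0]], rotation=[[0, 0, 0], [0, 0, 0], [0, 0, 0], [0, 0, 0], [0, 0, 0]], hand=[0.6, 0.4, 0.2, 0.2, 0.2])

```text
time: 4.47
tool_pos: [0.4524, 0.3232, 0.0309]
ee_rot: [0.999, -0.048, 0.0, -0.0]
force: [0.2, -2.0, 1.7]
opening: 0.3
grasp_force: 0.9
```

Request:
send_rows(travel=[[0, 0, 0], [0, 0, 0], [0, 0, 0], [0, 0, 0], [0, 0, 0]], rotation=[[0, 0, 0], [0, 0, 0], [0, 0, 0], [0, 0, 0], [0, 0, 0]], hand=[0, 0, 0, 0, 0], grip_force=110)

```text
time: 4.88
tool_pos: [0.4525, 0.3233, 0.0311]
ee_rot: [0.999, -0.048, 0.0, -0.0]
force: [-1.5, -1.1, 5.7]
opening: 0.265
grasp_force: 107.7
```

Request:
send_rows(travel=[[0, 0, -10], [0, 0, -40], [0, 0, -80], [0, 0, -110], [0, 0, -110]], rotation=[[0, 0, 0], [0, 0, 0], [0, 0, 0], [0, 0, 0], [0, 0, 0]], hand=[0, 0, 0, 0, 0])

```text
time: 5.3
tool_pos: [0.4551, 0.3249, 0.1472]
ee_rot: [0.999, -0.048, 0.005, -0.003]
force: [1.6, 1.5, -1.0]
opening: 0.264
grasp_force: 107.6
```

Run:
```python
from h import *
s=status.read_state(); print(s["tool_pos"],s["force"],s["wrist_torque"],s["opening"],R.from_quat(s["ee_rot"]).as_euler("xyz",degrees=True))
p=optics.camera("wrist");
for t in ["rod_hook","rod_grip"]: print(t,[(round(d["score"],2),np.round(d["point"],3).tolist(),px(p,d["point"]).astype(int)) for d in models.tip_of(p,t)])
```

```text
[0.45510403 0.32486856 0.14723567] [ 1.61805073  1.46002368 -1.00482737] [ 0.07643451 -0.08406827 -0.00476563] 0.2635180031866853 [-179.63440458   -0.56204384   -5.47235368]
rod_hook [(0.71, [0.495, 0.136, -0.002], array([537, 155]))]
rod_grip [(0.84, [0.455, 0.324, 0.166], array([313, 314]))]
```

Request:
send_rows(travel=[[0, 40, 0], [0, 80, 0], [0, 120, 0], [0, 160, 0], [0, 200, 0]], rotation=[[0, 0, 0], [0, 0, 0], [0, 0, 0], [0, 0, 0], [0, 0, 0]], hand=[0, 0, 0, 0, 0])

```text
time: 5.87
tool_pos: [0.4311, 0.1224, 0.1386]
ee_rot: [0.999, -0.047, -0.002, 0.0]
force: [0.9, -0.4, -1.7]
opening: 0.265
grasp_force: 108.0
```

Request:
send_rows(travel=[[0, 40, 0], [0, 80, 10], [0, 120, 20], [0, 153, 30], [0, 153, 30]], rotation=[[0, 0, -1.5], [0, 0, -3], [0, 0, -4.5], [0, 0, -5.5], [0, 0, -5.5]], hand=[0, 0, 0, 0, 0])

```text
time: 6.28
tool_pos: [0.4159, -0.0325, 0.1075]
ee_rot: [1.0, -0.002, -0.003, -0.0]
force: [0.6, -0.3, -2.0]
opening: 0.264
grasp_force: 108.2
```

Run:
```python
from h import *
s=status.read_state(); print(s["tool_pos"],s["force"],s["wrist_torque"],R.from_quat(s["ee_rot"]).as_euler("xyz",degrees=True))
p=optics.camera("wrist"); save(p,"w3.png")
for n,p in [("w",p),("top",optics.camera("top")),("s",optics.camera("scene"))]:
  for t in ["rod_hook","rod_grip","tab","cage"]: print(n,t,[(round(d["score"],2),np.round(d["point"],4).tolist(),px(p,d["point"]).astype(int)) for d in models.tip_of(p,t)[:2]])
```

```text
[ 0.41589623 -0.03252382  0.10749498] [ 0.57169232 -0.26194727 -1.98331317] [0.02221839 0.03694875 0.0028043 ] [-179.99746807    0.3458897    -0.22723276]
w rod_hook []
w rod_grip [(0.86, [0.416, -0.0332, 0.1266], array([314, 315]))]
w tab []
w cage []
top rod_hook []
top rod_grip [(0.67, [0.6823, -0.0293, 0.0427], array([370, 134]))]
top tab [(0.46, [0.6859, -0.0303, 0.0401], array([371, 133]))]
top cage [(0.72, [0.6835, -0.0305, 0.043], array([371, 133]))]
s rod_hook [(0.55, [0.5845, -0.0301, 0.0973], array([258, 251])), (0.17, [0.4515, 0.3217, 0.0475], array([411, 268]))]
s rod_grip [(0.58, [0.422, -0.029, 0.1259], array([287, 204]))]
s tab [(0.8, [0.6849, -0.0267, 0.0422], array([242, 295]))]
s cage [(0.57, [0.6897, -0.0269, -0.0011], array([243, 309])), (0.28, [0.6842, -0.0281, 0.0426], array([241, 295]))]
```

View pics/w3.png

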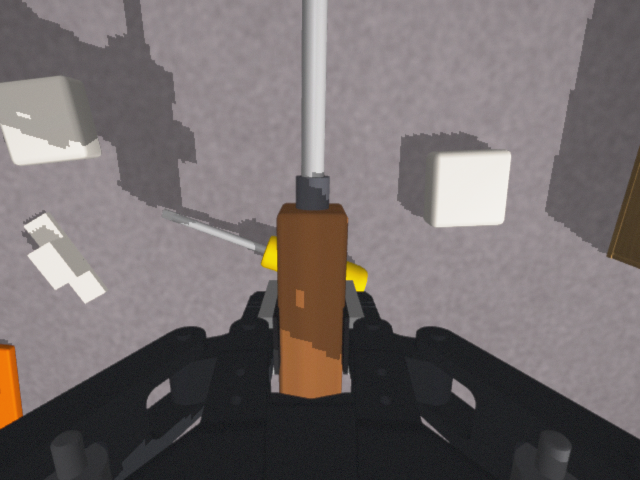

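The wrist view shows the rod held straight by the pads along column 313. The handle is at (313,300), with the bystanders below. The hook is level and just outside the cage front, so I'll lower it a little and go in above the tab.

Request:
send_rows(travel=[[0, -3, 22], [25, -3, 22], [55, -3, 22], [85, -3, 22], [100, -3, 22]], rotation=[[0, 0, 0], [0, 0, 0], [0, 0, 0], [0, 0, 0], [0, 0, 0]], hand=[0, 0, 0, 0, 0])

```text
time: 7.45
tool_pos: [0.5218, -0.0255, 0.0885]
ee_rot: [1.0, 0.0, 0.002, 0.0]
force: [-0.5, 0.3, -2.0]
opening: 0.265
grasp_force: 108.2
```

Request:
send_rows(travel=[[12, 0, 0], [18, 0, 0], [18, 0, 0], [18, 0, 0]], rotation=[[0, 0, 0], [0, 0, 0], [0, 0, 0], [0, 0, 0]], hand=[0, 0, 0, 0])

```text
time: 7.78
tool_pos: [0.5357, -0.0251, 0.088]
ee_rot: [1.0, 0.0, -0.001, -0.0]
force: [-0.1, 1.0, -2.0]
opening: 0.263
grasp_force: 108.2
```

Run:
```python
from h import *
s=status.read_state(); print(s["tool_pos"],s["force"],s["wrist_torque"],R.from_quat(s["ee_rot"]).as_euler("xyz",degrees=True))
P=optics.camera("wrist"); T=optics.camera("top"); S=optics.camera("scene")
a=cv2.resize(S["img"][225:345,165:305],None,fx=3,fy=3,interpolation=cv2.INTER_CUBIC)
b=cv2.resize(P["img"][0:288,160:496],(420,360)); cv2.imwrite("pics/c4.png",np.hstack([a[:360],b[:360]])[:600,:800,::-1])
for n,p in [("w",P),("top",T),("s",S)]:
  for t in ["rod_hook","tab"]: print(n,t,[(round(d["score"],2),np.round(d["point"],4).tolist(),px(p,d["point"]).astype(int)) for d in models.tip_of(p,t)[:2]])
for q in ([.704,-.029,.07],[.684,-.028,.054],[.704,-.029,.108]): print(px(S,q),px(P,q))
```

```text
[ 0.53568986 -0.02514923  0.08796087] [-0.06503487  1.00628138 -2.03675952] [ 0.02898939  0.05108483 -0.00200537] [-1.79995294e+02  6.74262864e-02  2.06651539e-02]
w rod_hook []
w tab []
top rod_hook []
top tab []
s rod_hook []
s tab [(0.65, [0.6833, -0.0278, 0.04], array([242, 295])), (0.63, [0.4003, 0.154, 0.0006], array([353, 251]))]
[235.88938568 293.24004783] [ 323.02308575 -147.71329332]
[241.34511326 291.99108054] [318.8509458 -58.4263099]
[233.93425696 281.814169  ] [ 328.30215452 -264.97133933]
```

View pics/c4.png

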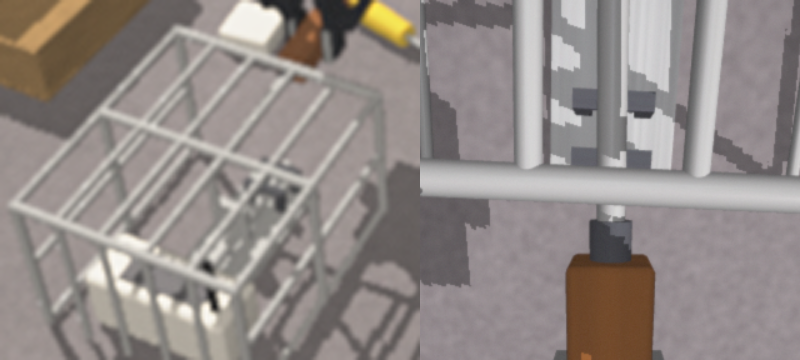

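The right half shows the bar passing under the roof bar, centred over the bolt guides. The hook is inside at about x=0.706, roughly 14 mm behind the tab. I'll lower it now.

Request:
send_rows(travel=[[0, 0, 10], [0, 0, 20], [0, 0, 30], [0, 0, 39], [0, 0, 39]], rotation=[[0, 0, 0], [0, 0, 0], [0, 0, 0], [0, 0, 0], [0, 0, 0]], hand=[0, 0, 0, 0, 0])

```text
time: 8.65
tool_pos: [0.5347, -0.0249, 0.0466]
ee_rot: [1.0, 0.0, -0.002, -0.0]
force: [-0.1, 0.5, -1.2]
opening: 0.265
grasp_force: 108.2
```

Request:
send_rows(travel=[[0, 0, 0], [-2, 0, 0], [-4, 0, 0], [-6, 0, 0], [-8, 0, 0]], rotation=[[0, 0, 0], [0, 0, 0], [0, 0, 0], [0, 0, 0], [0, 0, 0]], hand=[0, 0, 0, 0, 0])

```text
time: 9.07
tool_pos: [0.5283, -0.0252, 0.0497]
ee_rot: [1.0, 0.0, 0.0, 0.0]
force: [-0.8, -0.2, -0.6]
opening: 0.263
grasp_force: 108.2
```

Request:
send_rows(travel=[[-2, 0, 0], [-4, 0, 0], [-6, 0, 0], [-8, 0, 0], [-10, 0, 0]], rotation=[[0, 0, 0], [0, 0, 0], [0, 0, 0], [0, 0, 0], [0, 0, 0]], hand=[0, 0, 0, 0, 0])

```text
time: 9.48
tool_pos: [0.5199, -0.0254, 0.0497]
ee_rot: [1.0, 0.0, 0.002, 0.0]
force: [6.8, 0.0, -3.9]
opening: 0.264
grasp_force: 108.0
```

Request:
send_rows(travel=[[-2, 0, 0], [-4, 0, 0], [-6, 0, 0], [-6, 0, 0]], rotation=[[0, 0, 0], [0, 0, 0], [0, 0, 0], [0, 0, 0]], hand=[0, 0, 0, 0])

```text
time: 9.82
tool_pos: [0.5134, -0.0252, 0.0496]
ee_rot: [1.0, 0.0, 0.001, 0.0]
force: [4.5, 1.8, -3.7]
opening: 0.266
grasp_force: 108.0
```

Request:
send_rows(travel=[[-2, 0, 0], [-4, 0, 0], [-6, 0, 0], [-8, 0, 0], [-10, 0, 0]], rotation=[[0, 0, 0], [0, 0, 0], [0, 0, 0], [0, 0, 0], [0, 0, 0]], hand=[0, 0, 0, 0, 0])

```text
time: 10.23
tool_pos: [0.5038, -0.0251, 0.0496]
ee_rot: [1.0, 0.0, 0.002, 0.0]
force: [5.4, 2.7, -5.2]
opening: 0.268
grasp_force: 107.9
```

Request:
send_rows(travel=[[-1, 0, 0], [-2, 0, 0], [-3, 0, 0], [-4, 0, 0], [-5, 0, 0]], rotation=[[0, 0, 0], [0, 0, 0], [0, 0, 0], [0, 0, 0], [0, 0, 0]], hand=[0, 0, 0, 0, 0])

```text
time: 10.65
tool_pos: [0.4988, -0.025, 0.0496]
ee_rot: [1.0, 0.001, 0.002, 0.0]
force: [5.2, 2.2, -3.8]
opening: 0.26
grasp_force: 108.0
```

Run:
```python
from h import *
s=status.read_state(); print(s["tool_pos"],s["force"],s["wrist_torque"],R.from_quat(s["ee_rot"]).as_euler("xyz",degrees=True))
S=optics.camera("scene"); T=optics.camera("top")
for n,p in [("top",T),("s",S)]:
  for t in ["rod_hook","tab","rod_grip"]: print(n,t,[(round(d["score"],2),np.round(d["point"],4).tolist(),px(p,d["point"]).astype(int)) for d in models.tip_of(p,t)[:2]])
a=[];
for i in range(4): s=status.read_state(); a.append(s["force"]); optics.camera("top")
print(np.round(a,2))
```

```text
[ 0.49875498 -0.0250296   0.04960946] [ 5.18493391  2.17121118 -3.75415054] [ 0.461639   -0.61559277  0.48136983] [ 1.79986310e+02 -1.83399420e-01  6.74696349e-02]
top rod_hook []
top tab [(0.45, [0.6907, -0.0296, 0.0002], array([368, 138]))]
top rod_grip []
s rod_hook [(0.71, [0.6682, -0.0241, 0.0352], array([246, 293]))]
s tab [(0.59, [0.6565, -0.0271, 0.0418], array([247, 287]))]
s rod_grip [(0.74, [0.5038, -0.0238, 0.0644], array([276, 241]))]
[[ 4.91  2.93 -3.14]
 [ 4.5   1.94 -3.23]
 [ 5.27  2.63 -3.45]
 [ 5.39  3.16 -4.43]]
```

Request:
send_rows(travel=[[-1, 0, 0], [-2, 0, 0], [-3, 0, 0], [-4, 0, 0], [-5, 0, 0]], rotation=[[0, 0, 0], [0, 0, 0], [0, 0, 0], [0, 0, 0], [0, 0, 0]], hand=[0, 0, 0, 0, 0])

```text
time: 11.67
tool_pos: [0.4937, -0.025, 0.0496]
ee_rot: [1.0, 0.001, 0.002, 0.0]
force: [6.0, 3.1, -3.8]
opening: 0.264
grasp_force: 108.0
```

Request:
send_rows(travel=[[-0.5, 0, 0], [-1, 0, 0], [-1.5, 0, 0]], rotation=[[0, 0, 0], [0, 0, 0], [0, 0, 0]], hand=[0, 0, 0])

```text
time: 11.92
tool_pos: [0.4922, -0.0249, 0.0496]
ee_rot: [1.0, 0.001, 0.002, 0.0]
force: [5.3, 3.0, -3.8]
opening: 0.263
grasp_force: 108.0
```

Request:
send_rows(travel=[[-0.3, 0, 0], [-0.6, 0, 0], [-0.9, 0, 0]], rotation=[[0, 0, 0], [0, 0, 0], [0, 0, 0]], hand=[0, 0, 0])

```text
time: 12.17
tool_pos: [0.4913, -0.0249, 0.0496]
ee_rot: [1.0, 0.001, 0.002, 0.0]
force: [6.2, 2.7, -4.4]
opening: 0.263
grasp_force: 108.0
```

Request:
send_rows(travel=[[-0.3, 0, 0], [-0.6, 0, 0], [-0.9, 0, 0]], rotation=[[0, 0, 0], [0, 0, 0], [0, 0, 0]], hand=[0, 0, 0])

```text
time: 12.42
tool_pos: [0.4905, -0.025, 0.0497]
ee_rot: [1.0, 0.001, 0.002, 0.0]
force: [6.0, 2.3, -4.0]
opening: 0.263
grasp_force: 108.0
```

Request:
send_rows(travel=[[-0.3, 0, 0], [-0.6, 0, 0], [-0.9, 0, 0]], rotation=[[0, 0, 0], [0, 0, 0], [0, 0, 0]], hand=[0, 0, 0])

```text
time: 12.67
tool_pos: [0.4896, -0.025, 0.0497]
ee_rot: [1.0, 0.001, 0.002, 0.0]
force: [5.7, 3.6, -3.4]
opening: 0.262
grasp_force: 108.0
```

Request:
send_rows(travel=[[-0.3, 0, 0], [-0.6, 0, 0], [-0.9, 0, 0]], rotation=[[0, 0, 0], [0, 0, 0], [0, 0, 0]], hand=[0, 0, 0])

```text
time: 12.92
tool_pos: [0.4892, -0.0251, 0.0498]
ee_rot: [1.0, 0.001, 0.002, 0.0]
force: [7.7, 2.8, -4.9]
opening: 0.265
grasp_force: 107.9
```

Request:
send_rows(travel=[[-0.2, 0, 0], [-0.2, 0, 0]], rotation=[[0, 0, 0], [0, 0, 0]], hand=[0, 0])

```text
time: 13.08
tool_pos: [0.4893, -0.0251, 0.0498]
ee_rot: [1.0, 0.001, 0.002, 0.0]
force: [7.9, 2.9, -4.6]
opening: 0.265
grasp_force: 107.9
```

Request:
send_rows(travel=[[-0.3, 0, 0], [-0.4, 0, 0], [-0.4, 0, 0]], rotation=[[0, 0, 0], [0, 0, 0], [0, 0, 0]], hand=[0, 0, 0])

```text
time: 13.33
tool_pos: [0.4892, -0.0251, 0.0498]
ee_rot: [1.0, 0.001, 0.003, 0.0]
force: [9.1, 3.3, -5.0]
opening: 0.259
grasp_force: 107.8
```

Request:
send_rows(travel=[[-0.3, 0, 0], [-0.6, 0, 0], [-0.6, 0, 0]], rotation=[[0, 0, 0], [0, 0, 0], [0, 0, 0]], hand=[0, 0, 0])

```text
time: 13.58
tool_pos: [0.4892, -0.0252, 0.0499]
ee_rot: [1.0, 0.001, 0.003, 0.0]
force: [11.1, 3.0, -6.0]
opening: 0.263
grasp_force: 107.7
```

Request:
send_rows(travel=[[-0.3, 0, 0], [-0.6, 0, 0], [-0.7, 0, 0], [-0.7, 0, 0]], rotation=[[0, 0, 0], [0, 0, 0], [0, 0, 0], [0, 0, 0]], hand=[0, 0, 0, 0])

```text
time: 13.92
tool_pos: [0.4892, -0.0253, 0.05]
ee_rot: [1.0, 0.001, 0.004, 0.0]
force: [14.1, 4.1, -7.5]
opening: 0.263
grasp_force: 107.7
```

Run:
```python
from h import *
S=optics.camera("scene"); s=status.read_state(); print(s["tool_pos"],s["force"],s["wrist_torque"],R.from_quat(s["ee_rot"]).as_euler("xyz",degrees=True))
for t in ["rod_hook","tab","cage"]: print(t,[(round(d["score"],2),np.round(d["point"],4).tolist()) for d in models.tip_of(S,t)[:2]])
```

```text
[ 0.48920859 -0.02526943  0.05003266] [12.94392476  3.94912651 -7.67341785] [ 0.67719952 -1.37322162  0.63633091] [ 1.79948058e+02 -4.72639549e-01  7.67789488e-02]
rod_hook [(0.64, [0.6596, -0.0223, 0.0355]), (0.56, [0.3978, 0.1527, -0.0002])]
tab [(0.5, [0.6466, -0.0273, 0.0399])]
cage [(0.9, [0.6881, -0.0282, -0.0033])]
```

The pull is steady at about 15 N and the tab is 40 mm from its origin, so it is at the stop. I'll hold.

Request:
send_rows(travel=[[0, 0, 0], [0, 0, 0], [0, 0, 0], [0, 0, 0], [0, 0, 0]], rotation=[[0, 0, 0], [0, 0, 0], [0, 0, 0], [0, 0, 0], [0, 0, 0]], hand=[0, 0, 0, 0, 0])

```text
time: 14.53
tool_pos: [0.4892, -0.0253, 0.05]
ee_rot: [1.0, 0.001, 0.004, 0.0]
force: [13.4, 4.1, -7.6]
opening: 0.262
grasp_force: 107.8
```

Request:
send_rows(travel=[[0, 0, 0], [0, 0, 0], [0, 0, 0]], rotation=[[0, 0, 0], [0, 0, 0], [0, 0, 0]], hand=[0, 0, 0])

```text
time: 14.78
tool_pos: [0.4892, -0.0253, 0.05]
ee_rot: [1.0, 0.001, 0.004, 0.0]
force: [13.9, 3.6, -7.1]
opening: 0.266
grasp_force: 107.8
```

Request:
send_rows(travel=[[3, 0, 0], [6, 0, 0], [10, 0, 0], [14, 0, 0], [14, 0, 0]], rotation=[[0, 0, 0], [0, 0, 0], [0, 0, 0], [0, 0, 0], [0, 0, 0]], hand=[0, 0, 0, 0, 0])

```text
time: 15.2
tool_pos: [0.5001, -0.0254, 0.0493]
ee_rot: [1.0, 0.0, 0.0, 0.0]
force: [1.0, 0.2, -1.4]
opening: 0.263
grasp_force: 108.4
```

Run:
```python
from h import *
S=optics.camera("scene"); s=status.read_state(); print(s["tool_pos"],s["force"],s["wrist_torque"],R.from_quat(s["ee_rot"]).as_euler("xyz",degrees=True))
for t in ["rod_hook","tab","rod_grip"]: print(t,[(round(d["score"],2),np.round(d["point"],4).tolist()) for d in models.tip_of(S,t)[:2]])
```

```text
[ 0.49961906 -0.02533477  0.04922796] [-0.40131473  0.29388107 -1.10263506] [-0.00914629  0.00824172  0.02242879] [1.79991240e+02 1.20094921e-03 1.65573406e-02]
rod_hook [(0.74, [0.6676, -0.0252, 0.0354])]
tab [(0.66, [0.6473, -0.0258, 0.0426])]
rod_grip [(0.86, [0.5031, -0.0238, 0.0662])]
```

Request:
send_rows(travel=[[0, 0, -10], [0, 0, -22], [0, 0, -32], [0, 0, -39], [0, 0, -39]], rotation=[[0, 0, 0], [0, 0, 0], [0, 0, 0], [0, 0, 0], [0, 0, 0]], hand=[0, 0, 0, 0, 0])

```text
time: 15.82
tool_pos: [0.5004, -0.0254, 0.0903]
ee_rot: [1.0, 0.0, 0.002, 0.0]
force: [-0.1, -0.2, -1.8]
opening: 0.266
grasp_force: 108.5
```

Request:
send_rows(travel=[[-15, 0, 0], [-40, 0, 0], [-70, 0, 0], [-86, 0, 0], [-86, 0, 0]], rotation=[[0, 0, 0], [0, 0, 0], [0, 0, 0], [0, 0, 0], [0, 0, 0]], hand=[0, 0, 0, 0, 0])

```text
time: 16.23
tool_pos: [0.4093, -0.0246, 0.0878]
ee_rot: [1.0, 0.0, -0.002, -0.0]
force: [-0.3, -0.1, -1.5]
opening: 0.264
grasp_force: 108.6
```

Run:
```python
from h import *
S=optics.camera("scene"); s=status.read_state(); print(s["tool_pos"],s["force"],R.from_quat(s["ee_rot"]).as_euler("xyz",degrees=True))
for t in ["rod_hook","tab","rod_grip"]: print(t,[(round(d["score"],2),np.round(d["point"],4).tolist()) for d in models.tip_of(S,t)[:2]])
P=optics.camera("wrist"); save(P,"w5.png")
# handle and bar edge lines -> rod yaw in the hand
```

```text
[ 0.41193691 -0.02506684  0.08828574] [-0.7166805  -0.91984096 -0.55153388] [-1.79990119e+02  6.33867052e-02 -7.82556233e-03]
rod_hook [(0.81, [0.5771, -0.0217, 0.0731])]
tab [(0.57, [0.6475, -0.0285, 0.0377])]
rod_grip [(0.79, [0.4117, -0.0224, 0.1072])]
```

View pics/w5.png

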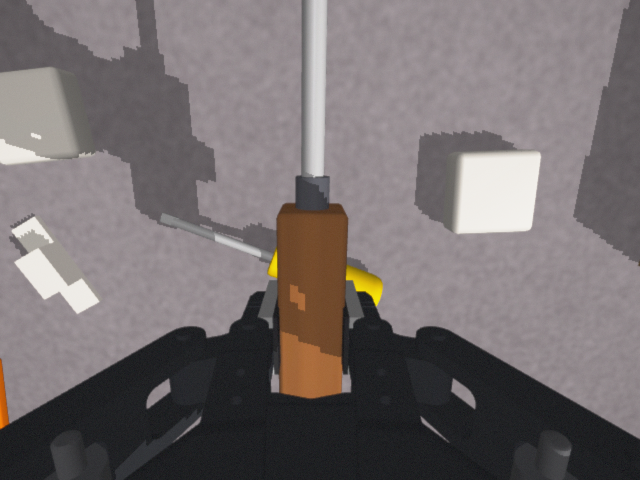

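The rod sits in the hand exactly as before (handle front at row 205, bar at columns 303–327), so nothing slipped. I'll carry it back over the rest.

Request:
send_rows(travel=[[0, 0, -25], [4, -35, -40], [8, -70, -52], [14, -110, -52], [20, -150, -52]], rotation=[[0, 0, 0], [0, 0, 1.5], [0, 0, 3], [0, 0, 4.5], [0, 0, 5.5]], hand=[0, 0, 0, 0, 0])

```text
time: 16.9
tool_pos: [0.4344, 0.1263, 0.1411]
ee_rot: [0.999, -0.049, 0.001, -0.0]
force: [1.5, -0.1, -1.8]
opening: 0.263
grasp_force: 109.3
```

Run:
```python
from h import *
print(tool([.4525,.3233,.1411]))
```

```text
[-1.35270204e+00 -1.97829697e+02  5.07386145e-02]
```

Request:
send_rows(travel=[[0, -40, 0], [0, -80, 0], [0, -120, 0], [0, -160, 0], [-1, -198, 0]], rotation=[[0, 0, 0], [0, 0, 0], [0, 0, 0], [0, 0, 0], [0, 0, 0]], hand=[0, 0, 0, 0, 0])

```text
time: 17.32
tool_pos: [0.4516, 0.3248, 0.14]
ee_rot: [0.999, -0.048, 0.0, -0.0]
force: [0.6, -1.6, -1.2]
opening: 0.262
grasp_force: 109.3
```

Request:
send_rows(travel=[[0, 0, 0], [0, 0, 0], [0, 0, 0], [0, 0, 0]], rotation=[[0, 0, 0], [0, 0, 0], [0, 0, 0], [0, 0, 0]], hand=[0, 0, 0, 0])

```text
time: 17.65
tool_pos: [0.4513, 0.3211, 0.1399]
ee_rot: [0.999, -0.048, -0.0, 0.0]
force: [0.9, 0.6, -2.4]
opening: 0.266
grasp_force: 109.2
```

Run:
```python
from h import *
s=status.read_state(); print(tool([.4525,.3233,.0311]),R.from_quat(s["ee_rot"]).as_euler("xyz",degrees=True))
```

```text
[  1.00797397  -2.34357301 108.84658256] [ 1.79956621e+02  3.32364652e-02 -5.52676722e+00]
```

Request:
send_rows(travel=[[1, -2, 30], [1, -2, 60], [1, -2, 80], [1, -2, 85], [1, -2, 85]], rotation=[[0, 0, 0], [0, 0, 0], [0, 0, 0], [0, 0, 0], [0, 0, 0]], hand=[0, 0, 0, 0, 0])

```text
time: 18.07
tool_pos: [0.452, 0.3224, 0.0541]
ee_rot: [0.999, -0.049, -0.001, 0.001]
force: [0.1, 0.1, -1.2]
opening: 0.261
grasp_force: 109.1
```

Request:
send_rows(travel=[[0, 0, 8], [0, 0, 15], [0, 0, 20], [0, 0, 23], [0, 0, 23]], rotation=[[0, 0, 0], [0, 0, 0], [0, 0, 0], [0, 0, 0], [0, 0, 0]], hand=[0, 0, 0, 0, 0])

```text
time: 18.48
tool_pos: [0.4523, 0.3237, 0.0319]
ee_rot: [0.999, -0.048, -0.0, 0.0]
force: [-0.7, -0.3, -1.1]
opening: 0.262
grasp_force: 109.2
```

Request:
send_rows(travel=[[0, 0, 0.7], [0, 0, 0.7], [0, 0, 0.7], [0, 0, 0.7], [0, 0, 0.7]], rotation=[[0, 0, 0], [0, 0, 0], [0, 0, 0], [0, 0, 0], [0, 0, 0]], hand=[0, 0, 0.35, 0.45, 0.6], grip_force=20)

```text
time: 18.9
tool_pos: [0.4528, 0.324, 0.032]
ee_rot: [0.999, -0.048, 0.0, -0.0]
force: [-0.1, -0.8, 0.3]
opening: 0.577
grasp_force: 0.0
```

Request:
send_rows(travel=[[0, 0, 0], [0, 0, 0], [0, 0, 0], [0, 0, 0], [0, 0, 0]], rotation=[[0, 0, 0], [0, 0, 0], [0, 0, 0], [0, 0, 0], [0, 0, 0]], hand=[0.8, 1, 1, 1, 1])

```text
time: 19.32
tool_pos: [0.4525, 0.3238, 0.0316]
ee_rot: [0.999, -0.048, 0.0, 0.0]
force: [-0.4, -0.3, 0.8]
opening: 1.002
grasp_force: 0.0
```

Request:
send_rows(travel=[[0, 0, -15], [0, 0, -50], [0, 0, -90], [0, 0, -130], [0, 0, -165]], rotation=[[0, 0, 0], [0, 0, 0], [0, 0, 0], [0, 0, 0], [0, 0, 0]], hand=[1, 1, 1, 1, 1])

```text
time: 19.73
tool_pos: [0.4525, 0.3239, 0.1991]
ee_rot: [0.999, -0.048, 0.001, -0.0]
force: [1.0, 0.4, 0.3]
opening: 0.999
grasp_force: 0.0
```

Run:
```python
from h import *
p=optics.camera("wrist"); T=optics.camera("top"); S=optics.camera("scene"); save(p,"w6.png")
for n,q in [("w",p),("t",T),("s",S)]:
  for t in ["rod_hook","rod_grip","seat","tab","sensor_a","driver","bracket"]: print(n,t,[(round(d["score"],2),np.round(d["point"],4).tolist()) for d in models.tip_of(q,t)[:3]])
```

```text
w rod_hook [(0.63, [0.6233, 0.3042, 0.0169])]
w rod_grip [(0.96, [0.4515, 0.3248, 0.0504])]
w seat [(0.82, [0.4532, 0.3225, 0.0492])]
w tab []
w sensor_a [(0.71, [0.4992, 0.136, -0.0034])]
w driver [(0.78, [0.4089, -0.0011, -0.0021])]
w bracket [(0.89, [0.3968, 0.1478, -0.0028])]
t rod_hook [(0.67, [0.622, 0.3047, 0.0142])]
t rod_grip [(0.7, [0.3947, 0.1488, -0.0036]), (0.67, [0.457, 0.3231, 0.0505])]
t seat [(0.89, [0.4514, 0.322, 0.0488])]
t tab [(0.61, [0.6526, -0.029, 0.043])]
t sensor_a [(0.78, [0.4933, 0.1374, -0.0022]), (0.76, [0.4537, -0.1359, -0.0025])]
t driver [(0.62, [0.4073, -0.0001, -0.0022])]
t bracket [(0.7, [0.3918, 0.1473, -0.001])]
s rod_hook [(0.8, [0.6192, 0.3055, 0.02]), (0.59, [0.4012, 0.1526, 0.0012])]
s rod_grip [(0.95, [0.4547, 0.3251, 0.0494])]
s seat [(0.97, [0.4564, 0.3214, 0.0505]), (0.84, [0.1993, 0.2551, 0.048]), (0.73, [0.3316, 0.4935, 0.0486])]
s tab [(0.58, [0.6441, -0.0276, 0.0385])]
s sensor_a [(0.74, [0.4504, -0.1376, 0.0003]), (0.68, [0.4976, 0.1375, 0.0041])]
s driver [(0.58, [0.4147, -0.0058, 0.0011])]
s bracket [(0.64, [0.4544, -0.1371, -0.0029]), (0.45, [0.4033, 0.1529, -0.0013])]
```

View pics/w6.png

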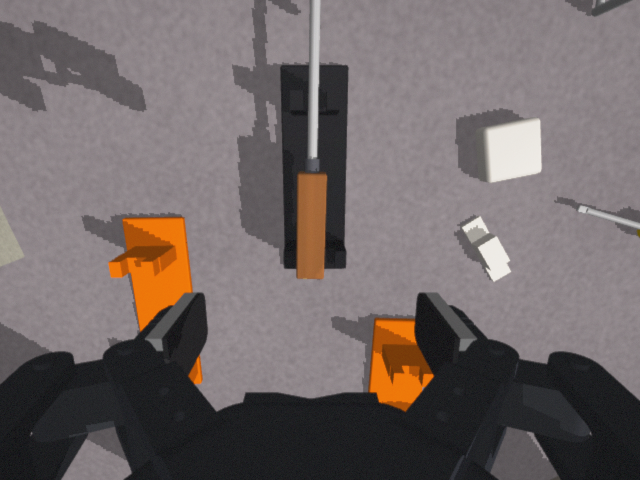

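The rod lies in the black rest as before: handle at (312,225), bar in the notch at (314,100), and its height is right. The bolt is at its stop and the bystanders have not moved, so I'm handing in.

```bash
python3 -c "
from bench import ctrl
print(ctrl.hand_in())"
```

```text
the job is handed in; nothing more can be done
None
```

The bolt is drawn to its stop (about 40 mm by the camera), snugged with a steady pull of about 15 N for over half a second, the rod is back in the black rest and released, the bystanders have not moved, and the job is handed in; no verdict was returned.

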